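Load a round flask into a sprung ring cradle and hold it down

ROBOT

A 6-joint arm with a two-finger parallel gripper is mounted at the origin on the work surface. World frame = base frame: x ahead of the robot, y to its left, z up, the work surface at z = 0. Lengths are in mm, angles in rad, forces in N, time in s.
With the tool pointing down it reaches from about 350 to 725 mm from the base axis. Payload 6 kg.
Tool frame: the origin (TCP) lies between the finger pads; the fingertips stand 25 mm ahead of it and the grasp point (between the pads) lies 6 mm ahead of it (ctrl.tip_reach is the distance from the TCP to the fingertips, in mm); y points along the fingers, z is the direction in which the jaws open and shut, and the axes are right-handed (so a half turn about y gives the same grasp; the last joint's range is limited). The gripper opens to 85 mm and grips with 20 to 120 N. Pads are 22 mm wide; open, the fingers measure 114 mm over their backs; the gripper's body (76 mm by 85 mm) begins 54 mm behind the grasp point. The pads swing forward as they close: fully open they stand 13 mm farther back than shut.
Start: joints at [1.476, 0.04, 0.085, 0, -1.615, -0.334], TCP at [249.44, 545.667, 226.061] pointing down, gripper open.
Joint ranges: [-2.56, 2.56], [-1.29, 2.01], [-1.08, 1.49], [-3.29, 1.98], [-2.81, -0.18], [-2.99, 2.99]. Speed limits (rad/s): [2.57, 2.57, 3.01, 3.14, 3.14, 3.14].

INTERFACE

Orientations are given as a unit quaternion [w, x, y, z].
In Python, from station import ctrl gives the robot as it stands. The module is installed in compiled form; this text tells all that it offers.
- The arm moves only by the tool jog_arm, never from a script. Its argument "targets" is a list that holds one entry, the list of rows, each a list of 4 numbers: the shift along the tool's x, y, z as a fraction of full scale, then the turn about the tool's y as a fraction of full scale. A call has 1 to 12 rows; each row is the pose to reach, as a shift and turn from the pose commanded when the call began, along the tool's axes at that moment; what a row does not reach only later rows make up. Full scale, the value 1, is 0.25 m for a shift and 90 degrees for a turn. A row lasts 1/12 s, in which the tool goes at most 41.7 mm and 7.16 degrees, less where a joint would pass 70% of its speed; a pose out of reach is approached as far as the arm can. A call with a number of a shift or a turn outside -1 to 1 is refused whole. A call with a gripper value outside its range is refused whole. "jaw" is the opening, from 0 (shut) to 1 (fully open), set as the call begins (left out, the last holds). The fingers move at their own pace and stop on an object; "newtons" is the grip in N (left out, the last holds). Time passes only in rows, so rows that repeat a pose let the fingers close. It gives the time, the measured TCP pose, the force and the opening at its end, in the units of the state.
- ctrl.get_state(): the state, without advancing time (a new reading comes with each control period).
- ctrl.snapshot(name): name is "scene" or "top"; returns a dict with "color" (420x560x3 uint8, blue, green, red), "fx", "fy", "cx", "cy" (pixels), "dist" ([k1, k2, p1, p2, k3] as OpenCV has them; the pictures are not rectified), "world_to_cam" (4x4, takes a point from world to camera coordinates). Camera axes: x right, y down, z forward; pixel columns grow to the right and rows downward; lengths in mm; the calibration is good to about 2 mm. A picture is of the moment at which its call begins. There is no depth.
- ctrl.finish_job(): hands the job in, once; it reports no verdict.
The state is a dict: "t": time; "q": joint angles; "joint_velocities": joint speeds; "joint_efforts": joint torques, N m; "position": TCP position; "eef_rot": TCP orientation; "contact_force": force on the tool from outside, world axes, zero at the start; "moment": the same for the moment, N m; "grip_width": finger opening in mm.
Only numpy, scipy, OpenCV 4.12 (cv2) and the standard library are available. Lean on these libraries where they do the work, as an engineer would, in place of code of your own. Each camera call takes 0.05 s, during which the arm holds its last target.

TASK

Open the clear cover of the bench mixer all the way and bring it gently to rest on its stop, then take the large round flask, stand it upright in the sprung ring inside the mixer and press it straight down until the ring is fully down against its spring. Handle the glass gently, leave the other things on the bench where they are, and finish while still holding the flask pressed down: do not let go, someone else will lock the ring.

Things in the scene. Friction and masses are not known exactly. Their poses are not given: they have to be found in the camera images.
- mixer: Bench mixer, a grey open-topped box 240 mm (its x) by 180 mm (its y) by 100 mm high, walls 8 mm, fixed to the bench. Origin: centre of its underside. z up; y points from the hinge side to the handle side. The ring cradle stands in the middle of its well; the well's floor is 30 mm above the bench. Its place and yaw vary.
- cover_hinge (a point): Middle of the cover's hinge line, 103 mm above the bench on the mixer's -y side (fixed, axes as the mixer's). The hinge line runs along its x axis; 90 mm from the ring's axis.
- cover_handle (a point): Middle of the cover's handle: a round steel bar, 12 mm diameter, 120 mm long, parallel to the hinge line and 222 mm from it, 42 mm (to its centre) beyond the free edge on two end legs, in the cover's plane, so fingers fit on both sides. The cover is a clear plate 240 x 180 x 6 mm with a grey frame, 0.25 kg. x along the bar, y from hinge to handle; turns with the cover.
- cover (a joint): Opening angle of the cover (rad): 0 lies shut on the mixer, level; 1.9 is fully open on its stop, leaning 19 degrees past upright away from the mixer. The handle rises and swings over towards the hinge side. The hinge is stiff (about 0.3 N m): the cover stays where it is left and needs about 3 N at the handle.
- cradle_top (a point): Centre of the top of the sprung steel ring (outer diameter 80, inner 64, 10 mm thick) in the mixer's well; moves down with the ring. 75 mm above the bench with the ring up, 55 mm with it fully down. z up.
- cradle (a joint): How far the ring is pressed down (m): 0 up, 0.020 fully down on its stop. A spring carries it: about 4 N starts it moving (the flask's weight alone does not), about 11 N holds it fully down.
- flask_mid (a point): Centre of the large round flask, 70 mm above its foot. Clear glass, 140 mm tall, 0.18 kg: bulb 84 mm diameter, its centre 36 mm above the foot; flat foot 44 mm; straight neck 32 mm from 75 mm up (36 mm lip in the top 6 mm). z is its axis, up. Stands upright on the bench; when seated in the ring this point is 61 mm above the ring's top.
- flask: The same large round flask; origin at the centre of its foot, z up its axis.
- small_flask_mid (a point): Centre of the small round flask, 100 mm tall, bulb 60 mm across, neck 24 mm; leave it alone.
- conical: Conical flask, 125 mm tall, 80 mm across the base; origin centre of the base. Leave alone.
- beaker: Glass beaker, 90 mm tall, 70 mm across; origin centre of the base. Leave alone.
- reagent: Brown reagent bottle, 150 mm tall, 70 mm across; origin centre of the base. Leave alone.
- jar: White jar, 70 mm tall, 60 mm across; origin centre of the base. Leave alone.
- scoop: Steel scoop, 160 mm long, lying on the bench. Leave alone.
There are look-alikes about, which are no part of the job. What is shaped like the flask but blue or red is not meant.

How it is judged (in metres and radians):
On the way:
1. the cover is brought to rest on its stop, before the flask goes into the mixer (value of joint cover above 1.8 rad and velocity of joint cover below 0.1 rad/s and contact force between flask and mixer below 0.2 N), for 0.2 s.
At the end, for the whole second after the job is handed in: Cover open on its stop (over 1.8 rad); flask in the ring within 10 mm of its axis, its middle 55-67 mm above the ring top, within 0.15 rad of upright, still (under 20 mm/s); ring pressed over 16 of 20 mm by the flask (over 6 N), fingers still on the flask (over 2 N) (value of joint cover above 1.8 rad and value of joint cradle above 0.016 m and horizontal distance between flask_mid and cradle_top below 0.01 m and z of flask_mid in the frame of cradle_top between 0.055 and 0.067 m and angle between flask_mid's own z axis and vertical below 0.15 rad and contact force between flask and mixer above 6 N and contact force between the fingers and flask above 2 N and linear speed of flask below 0.02 m/s); the arm keeps its last pose, push and grip.
It fails at once if the cover is let fall or thrown onto its stop (over 1.2 rad/s in the last 0.2 rad) (value of joint cover above 1.7 rad and velocity of joint cover above 1.2 rad/s).
It fails at once if the flask is rammed or dropped into the mixer (over 60 N) (contact force between flask and mixer above 60 N).
It fails at once if another thing on the bench is shifted by more than 25 mm (distance of any of small_flask_mid, conical, beaker, reagent, jar, scoop from where it was at the start of the episode above 0.025 m).
It also fails if it takes over 64 s, if anything falls off the work surface, if the arm or the gripper's body presses on something with over 40 N, if the wrist force passes 120 N, or if a joint passes its speed limit or range.

## Working session

There is one attempt and no reset: what is moved stays moved. The work goes in short steps, Python scripts to look and compute and a tool call to move; the robot and the scene stay as the last step left them, time stands still between calls to the robot, and variables do not carry over. Pictures are saved under pics/ and viewed, and the job is handed in when it is done.

Besides the shell and the picture viewer there is one more tool, called after "Call:" as name(argument=value, ...), one argument or row to a line, values as JSON. jog_arm: Moves the arm, as the interface text tells. Shift numbers are shares of 0.25 m and turn numbers shares of 90 degrees, none past 1 either way. Its arguments: {"type":"object","properties":{"targets":{"type":"array"},"jaw":{"type":"number"},"newtons":{"type":"number"}},"required":["targets"]}

```bash
mkdir -p pics; ls; python3 - <<'E'
from station import ctrl
import cv2,json,numpy as np
s=ctrl.get_state()
print({k:np.round(v,4).tolist() for k,v in s.items()}, ctrl.tip_reach)
for n in("scene","top"):
    d=ctrl.snapshot(n); cv2.imwrite(f"pics/{n}0.png",d["color"])
    np.savez(f"{n}0.npz",**d)
    print(n,d["fx"],d["fy"],d["cx"],d["cy"],d["dist"],np.round(d["world_to_cam"],3).tolist())
E
```

```text
pics
{'t': 0.0, 'q': [1.4757, 0.0408, 0.0838, -0.0005, -1.6155, -0.3337], 'joint_velocities': [-0.0011, -0.0003, 0.0007, 0.0009, -0.0005, 0.0], 'joint_efforts': [-0.0001, -36.8208, 34.7423, 6.9324, -0.0053, -0.0], 'position': [249.247, 545.415, 225.0521], 'eef_rot': [0.1505, -0.1503, -0.6903, 0.6915], 'contact_force': [0.2134, -0.4307, 0.2883], 'moment': [-0.0143, -0.0005, 0.0497], 'grip_width': 85.1097} 25.0
scene 436.14772602423386 436.14772602423386 279.1078921244356 209.01983055232822 [-0.1371861  0.         0.         0.         0.       ] [[-0.88, 0.474, 0.013, 500.49], [0.39, 0.739, -0.55, -156.137], [-0.27, -0.479, -0.835, 1239.404], [0.0, 0.0, 0.0, 1.0]]
top 465.8320390101154 465.8320390101154 278.73650625716704 207.76725114727563 [0.01056332 0.         0.         0.         0.        ] [[-0.017, -1.0, -0.014, -21.646], [-0.988, 0.019, -0.155, 538.698], [0.155, 0.011, -0.988, 1203.078], [0.0, 0.0, 0.0, 1.0]]
```

View pics/scene0.png

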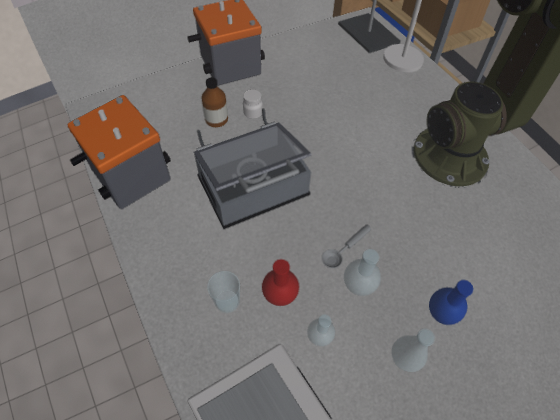

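View pics/top0.png

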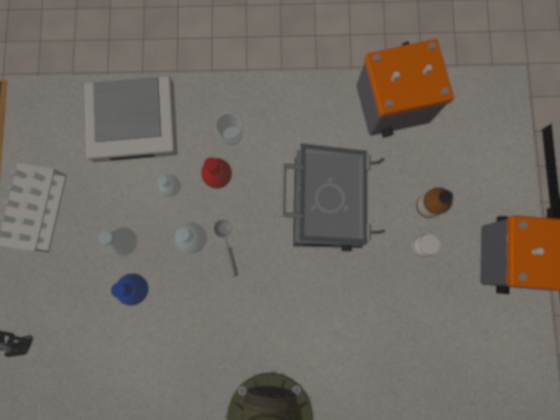

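Scene view: the mixer is at about (253,175). Clear vessels are at (363,275), (321,332), (411,350) and (225,292). The red flask at (281,285) and the blue one at (449,303) are decoys. In the top view the mixer is at (332,195), with its handle on the left at about (288,190). I'll enlarge these areas.

```bash
cat > h.py <<'E'
import numpy as np,cv2
def load(f):
    d=np.load(f);K=np.array([[d["fx"],0,d["cx"]],[0,d["fy"],d["cy"]],[0,0,1]],float)
    return d["color"],K,np.array(d["dist"],float),np.array(d["world_to_cam"])
def ray(c,uv):
    _,K,D,T=c
    p=cv2.undistortPoints(np.array([[uv]],float),K,D)[0,0]
    R=T[:3,:3];o=-R.T@T[:3,3];v=R.T@np.array([p[0],p[1],1]);return o,v/np.linalg.norm(v)
def plane(c,uv,z):
    o,v=ray(c,uv);return o+v*(z-o[2])/v[2]
def tri(c1,u1,c2,u2):
    o1,v1=ray(c1,u1);o2,v2=ray(c2,u2)
    A=np.stack([v1,-v2],1);s=np.linalg.lstsq(A,o2-o1,rcond=None)[0]
    a=o1+s[0]*v1;b=o2+s[1]*v2;return (a+b)/2,np.linalg.norm(a-b)
def proj(c,P):
    _,K,D,T=c
    return cv2.projectPoints(np.array(P,float).reshape(-1,3),cv2.Rodrigues(T[:3,:3])[0],T[:3,3],K,D)[0][:,0]
def crop(c,x0,y0,w,h,k,fn):
    im=cv2.resize(c[0][y0:y0+h,x0:x0+w],None,fx=k,fy=k,interpolation=cv2.INTER_CUBIC)
    for x in range((x0+9)//10*10,x0+w,10): 
        cv2.putText(im,str(x),((x-x0)*k,8),0,.3,(0,255,255));cv2.line(im,((x-x0)*k,10),((x-x0)*k,14),(0,255,255))
    for y in range((y0+9)//10*10,y0+h,10): cv2.putText(im,str(y),(0,(y-y0)*k+3),0,.3,(0,255,255))
    cv2.imwrite(fn,im)
E
python3 - <<'E'
from h import *
t=load("top0.npz");s=load("scene0.npz")
crop(t,270,130,130,130,6*1 if 0 else 4,"pics/t_mix.png")
crop(s,180,100,150,130,5,"pics/s_mix.png")
crop(t,90,160,160,130,4,"pics/t_fl.png")
crop(s,290,230,160,140,4,"pics/s_fl.png")
E
```

```text
(no output)
```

View pics/t_mix.png

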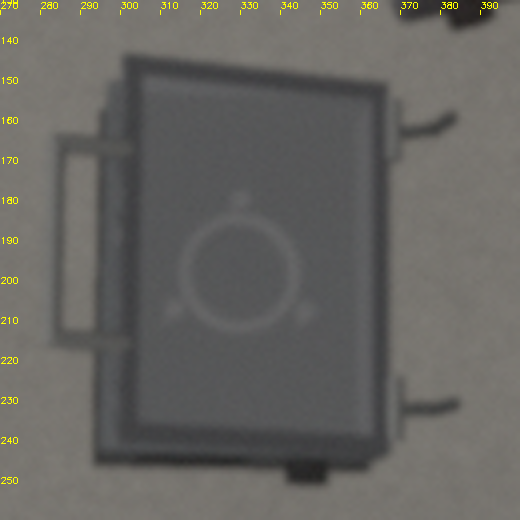

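View pics/s_mix.png

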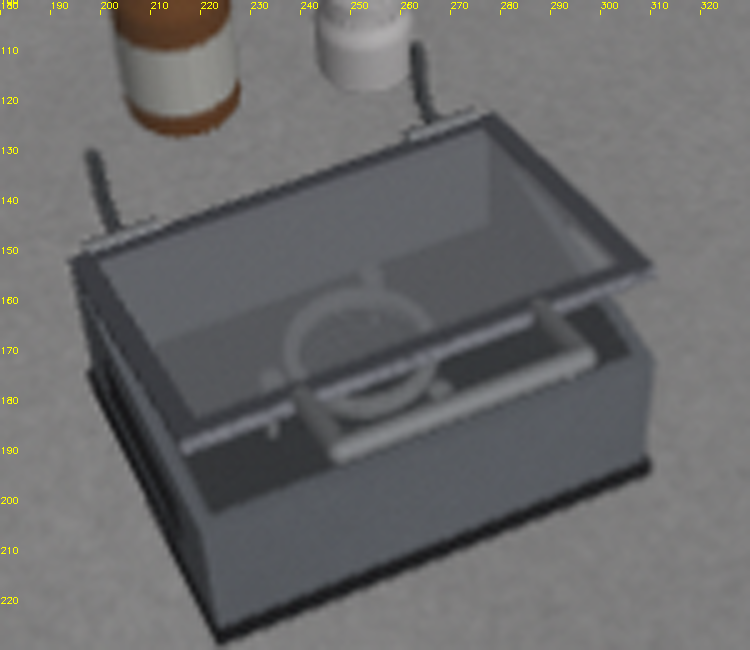

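View pics/t_fl.png

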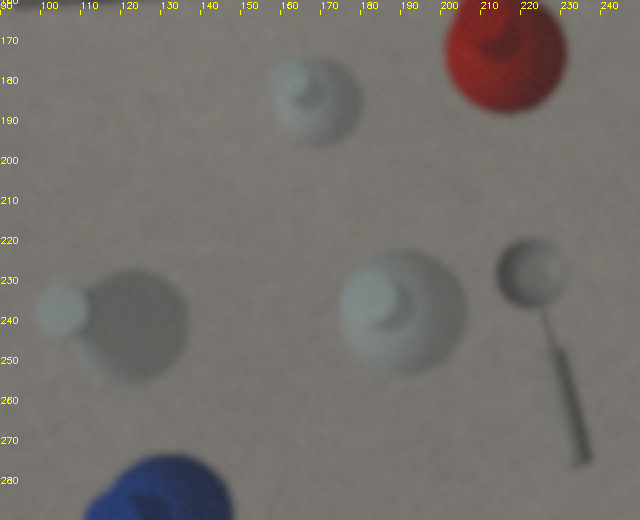

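View pics/s_fl.png

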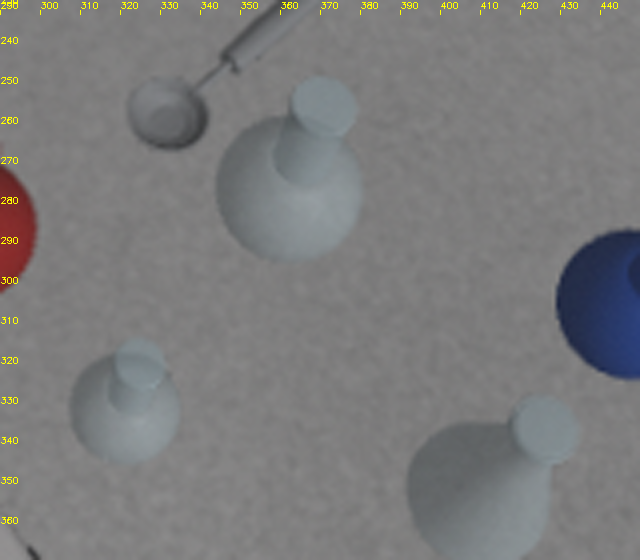

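The candidates are the clear vessels at scene (361,277), (322,332) and (411,350). The first is the largest clear round-bulbed one with a straight neck, so it is the flask. The second is the small flask and the third is conical. The cover stands slightly open. Next I'll measure.

```bash
python3 - <<'E'
from h import *
np.set_printoptions(precision=1,suppress=True)
t=load("top0.npz");s=load("scene0.npz")
print("bulb",tri(t,(188.5,237.8),s,(362,276.8)))
print("lip",tri(t,(182.5,234),s,(370.5,256.5)), plane(t,(182.5,234),140),plane(s,(370.5,256.5),140))
print("bulb size check @36", plane(t,(173,238),36),plane(t,(204.5,238),36))
# mixer ring
print("ring top", plane(t,(328,197.5),75),"scene",plane(s,(251.5,170.5),75), tri(t,(328,197.5),s,(251.5,170.5)))
# bar ends
for a,b in (((284.5,165.5),(298,170.5)),((284,214),(247,190.5)) ):
  print("bar",tri(t,a,s,b))
# cover corners (top): free edge
for a,b in (((301,144.5),(310,152.5)),((301,239),(215,189.5)),((366.5,151),(276,122)),((366.5,243),(194,152))):
  print("cov",tri(t,a,s,b))
# mixer base corners
print("base",plane(t,(293.5,245.5),0),plane(s,(223,227),0),plane(s,(309,193),0),plane(s,(198,175),0))
print("top rim",plane(s,(221.5,202.5),100),plane(s,(310,171),100))
for n,a in dict(small=(170,186),con=(125,240),blue=(133,288),red=(217,173),scoop=(222,228),scoope=(235,275),reag=(430,205),jar=(427,245)).items(): print(n,plane(t,a,20))
E
```

```text
bulb (array([464.1, 207. ,  42.8]), np.float64(5.706761061669276))
lip (array([463.1, 203.8, 137.8]), np.float64(1.297992787433216)) [462.4 203.8 140. ] [464.6 204.  140. ]
bulb size check @36 [463.  251.8  36. ] [461.4 167.8  36. ]
ring top [ 557.6 -160.6   75. ] scene [ 562.  -161.4   75. ] (array([ 559.7, -162.1,   72.1]), np.float64(3.9042978341702117))
bar (array([566.4, -17.3, 263. ]), np.float64(87.64862382477389))
bar (array([559.8, -72.4,  84.9]), np.float64(104.23813566357592))
cov (array([571.2, -25.8, 337.7]), np.float64(151.26356484638345))
cov (array([ 558.3, -132.2,   30. ]), np.float64(223.42621446734825))
cov (array([ 565.4, -169.4,  289.8]), np.float64(150.58605161173898))
cov (array([ 549.4, -313.8,  -15.9]), np.float64(224.8603552170292))
base [439.9 -69.4   0. ] [682.2 -87.2   0. ] [436.9 -76.8   0. ] [ 674.8 -270.8    0. ]
top rim [674.1 -90.5 100. ] [443.2 -74.8 100. ]
small [607.9 266.6  20. ]
con [461.5 385.4  20. ]
blue [333.4 359.6  20. ]
red [641.9 137.4  20. ]
scoop [489.2 123.3  20. ]
scoope [362.7  88.4  20. ]
reag [ 541.4 -440.7   20. ]
jar [ 433.4 -425.5   20. ]
```

The two views mirror left and right (scene left is +x), so I'm swapping those correspondences.

```bash
python3 - <<'E'
from h import *
np.set_printoptions(precision=1,suppress=True)
t=load("top0.npz");s=load("scene0.npz")
for n,a,b in (("bar+x",(284.5,165.5),(247,190.5)),("bar-x",(283.7,214.5),(298,171)),
 ("free+x",(301,144.5),(216,189.5)),("free-x",(301,239),(310,152.5)),("h+x",(366.5,151),(195,152)),("h-x",(366.5,243),(277,122))):
  print(n,tri(t,a,s,b))
c=np.array([560,-161]);
P=[plane(s,(223,227),0)[:2],plane(s,(309,193),0)[:2],plane(s,(198,175),0)[:2]]
P2=[plane(s,(221.5,202.5),100)[:2],plane(s,(310,171),100)[:2]]
for q in (P,P2):
  d=q[0]-q[1];print(np.linalg.norm(d),np.degrees(np.arctan2(d[1],d[0])))
E
```

```text
bar+x (array([623.5, -49.1, 165.5]), np.float64(1.678126975405955))
bar-x (array([500.6, -43.5, 169.2]), np.float64(2.8784420789006253))
free+x (array([679.8, -91.5, 153.6]), np.float64(3.169199442686906))
free-x (array([442.9, -84.4, 159.5]), np.float64(0.7841168555428807))
h+x (array([ 671.8, -260.6,  104.8]), np.float64(0.6092723707030868))
h-x (array([ 437.4, -251.5,  107.2]), np.float64(6.481501121428341))
245.54484680485663 -2.434780243493458
231.44614129694384 -3.9014045866280993
```

```bash
cat >> h.py <<'E'
from scipy.spatial.transform import Rotation as Ro
def st():
    from station import ctrl
    s=ctrl.get_state();q=s["eef_rot"];R=Ro.from_quat([q[1],q[2],q[3],q[0]]).as_matrix()
    return s,R
def show():
    s,R=st();print("t",round(s["t"],2),"p",np.round(s["position"],1),"F",np.round(s["contact_force"],1),"w",round(s["grip_width"],1),"yaw z",round(np.degrees(np.arctan2(R[1,2],R[0,2])),1));return s,R
def go(P,R=None):
    s,R0=show();d=R0.T@(np.array(P)-s["position"]);print("shift",np.round(d/250,3))
E
python3 - <<'E'
from h import *
np.set_printoptions(precision=3,suppress=True)
s,R=show();print(R);go([562,-45,240])
E
```

```text
t 0.1 p [249.3 545.4 225.2] F [0.1 0.1 0.1] w 85.5 yaw z -114.6
[[-0.909 -0.001 -0.416]
 [ 0.416 -0.001 -0.909]
 [-0.    -1.     0.002]]
t 0.1 p [249.3 545.4 225.2] F [0.1 0.1 0.1] w 85.5 yaw z -114.6
shift [-2.12  -0.056  1.628]
```

Call:
jog_arm(
  targets=[
    [[-0.2,-0.4,0.15,-0.05],[-0.4,-0.4,0.3,-0.1],[-0.6,-0.4,0.46,-0.15],[-0.8,-0.4,0.6,-0.2],[-1,-0.4,0.77,-0.25],[-1,-0.4,0.77,-0.25],[-1,-0.4,0.77,-0.25],[-1,-0.4,0.77,-0.25]],
  ],
)

```text
t: 0.77
position: [391.4, 275.6, 324.7]
eef_rot: [-0.013, 0.012, 0.707, -0.707]
contact_force: [1.8, 0.2, -0.2]
grip_width: 85.5
```

```bash
python3 - <<'E'
from h import *
go([562,-47,300])
E
```

```text
t 0.77 p [391.4 275.6 324.7] F [ 1.8  0.2 -0.2] w 85.5 yaw z -92.0
shift [-0.728  0.099  1.265]
```

Call:
jog_arm(
  targets=[
    [[-0.2,0,0.3],[-0.4,0,0.6]],
  ],
)

```text
invalid input at $.targets[0][0]: expected 4 numbers
```

Call:
jog_arm(
  targets=[
    [[-0.17,0,0.17,0],[-0.34,0,0.34,0],[-0.5,0,0.5,0],[-0.6,0,0.65,0],[-0.7,0,0.8,0],[-0.7,0,1,0],[-0.7,0,1,0],[-0.7,0,1,0],[-0.7,0,1,0]],
  ],
)

```text
t: 1.52
position: [557.6, 17.6, 323.7]
eef_rot: [0.015, -0.014, -0.706, 0.707]
contact_force: [0.3, 0.9, 0.2]
grip_width: 85.5
```

```bash
python3 - <<'E'
from h import *
go([562,-47,240])
E
```

```text
t 1.52 p [557.6  17.6 323.7] F [0.3 0.9 0.2] w 85.5 yaw z -92.3
shift [-0.029  0.335  0.257]
```

Call:
jog_arm(
  targets=[
    [[-0.03,0.1,0.13,0],[-0.03,0.2,0.26,0],[-0.03,0.3,0.26,0],[-0.03,0.33,0.26,0],[-0.03,0.33,0.26,0],[-0.03,0.33,0.26,0]],
  ],
  jaw=0.45,
  newtons=20,
)

```text
t: 2.02
position: [562.3, -43.3, 243.0]
eef_rot: [0.012, -0.013, -0.707, 0.707]
contact_force: [0.7, 0.5, -0.3]
grip_width: 38.6
```

```bash
python3 - <<'E'
from h import *
from station import ctrl
go([562,-47,171])
for n in("scene","top"):
    d=ctrl.snapshot(n);np.savez(f"{n}1.npz",**d)
crop(load("top1.npz"),230,110,160,150,4,"pics/t1.png")
crop(load("scene1.npz"),180,60,180,160,4,"pics/s1.png")
E
```

```text
t 2.02 p [562.3 -43.3 243. ] F [ 0.7  0.5 -0.3] w 38.6 yaw z -92.0
shift [0.001 0.288 0.015]
```

View pics/t1.png

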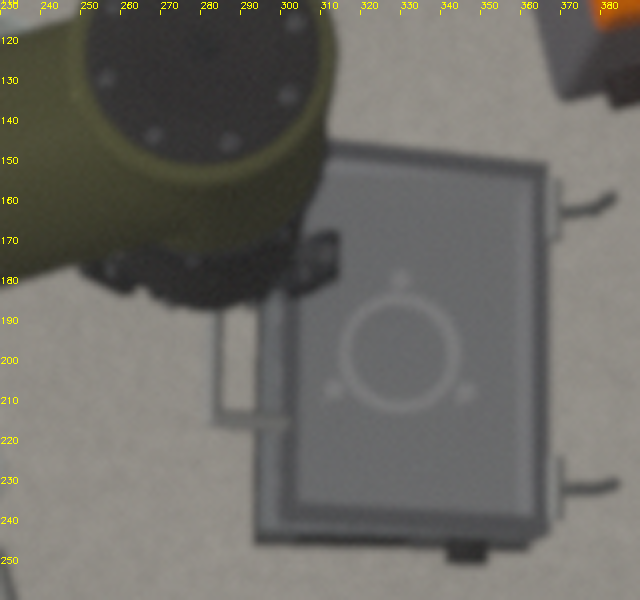

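View pics/s1.png

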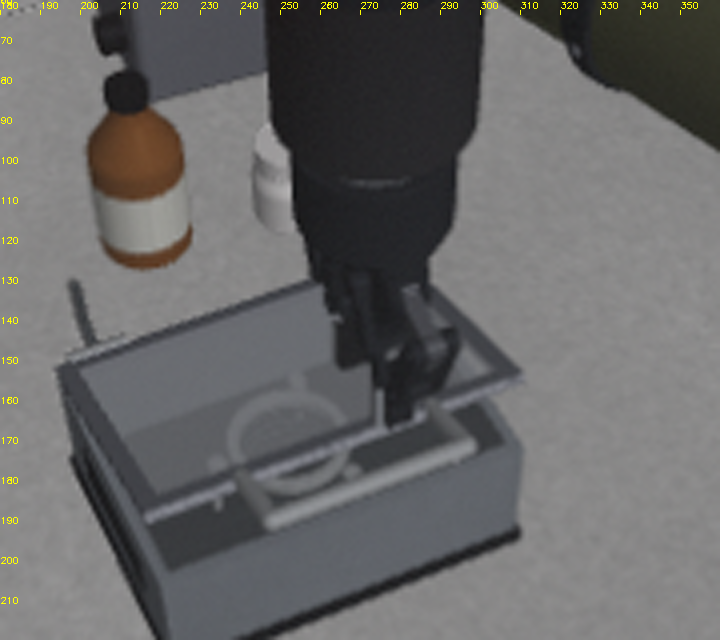

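Bar still at scene (247,190)–(298,171), with the fingers above and straddling it. Descending.

Call:
jog_arm(
  targets=[
    [[0,0.06,0.01,0],[0,0.12,0.01,0],[0,0.18,0.01,0],[0,0.23,0.01,0],[0,0.26,0.01,0],[0,0.285,0.01,0],[0,0.285,0.01,0]],
  ],
)

```text
t: 2.7
position: [561.9, -46.1, 170.1]
eef_rot: [0.013, -0.012, -0.707, 0.707]
contact_force: [0.1, -0.5, 0.2]
grip_width: 38.7
```

```bash
python3 - <<'E'
from h import *
from station import ctrl
go([562,-47,171])
for n in("scene",):
    d=ctrl.snapshot(n);np.savez(f"{n}2.npz",**d)
c=load("scene2.npz");crop(c,180,60,180,160,4,"pics/s2.png")
print(proj(c,[[562,-45,167]]))
E
```

```text
t 2.7 p [561.9 -46.1 170.1] F [ 0.1 -0.5  0.2] w 38.7 yaw z -92.0
shift [-0.001 -0.003  0.003]
[[273.01467358 181.08069104]]
```

View pics/s2.png

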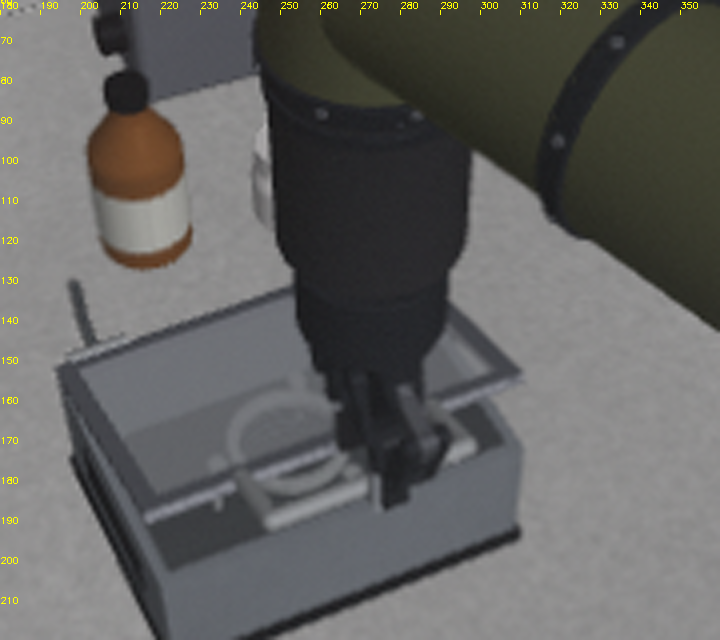

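The fingers straddle the bar at scene (277,182) and there is no contact force. Gripping it now.

Call:
jog_arm(
  targets=[
    [[0,0,0,0],[0,0,0,0],[0,0,0,0],[0,0,0,0],[0,0,0,0],[0,0,0,0]],
  ],
  jaw=0,
  newtons=20,
)

```text
t: 3.25
position: [562.2, -46.4, 171.2]
eef_rot: [-0.013, 0.013, 0.707, -0.707]
contact_force: [-0.0, -0.4, 1.3]
grip_width: 0.2
```

```bash
python3 - <<'E'
from h import *
show()
# arc plan: hinge at y=yh,z=103; tcp at bar + 6mm
yh=-252;
for th in np.arange(.3,1.95,.1):
  print(round(th,2), np.round([yh+222*np.cos(th),103+222*np.sin(th)+6],1))
E
```

```text
t 3.25 p [562.2 -46.4 171.2] F [-0.  -0.4  1.3] w 0.2 yaw z -92.1
0.3 [-39.9 174.6]
0.4 [-47.5 195.5]
0.5 [-57.2 215.4]
0.6 [-68.8 234.4]
0.7 [-82.2 252. ]
0.8 [-97.3 268.3]
0.9 [-114.   282.9]
1.0 [-132.1  295.8]
1.1 [-151.3  306.8]
1.2 [-171.6  315.9]
1.3 [-192.6  322.9]
1.4 [-214.3  327.8]
1.5 [-236.3  330.4]
1.6 [-258.5  330.9]
1.7 [-280.6  329.1]
1.8 [-302.4  325.2]
1.9 [-323.8  319.1]
```

The jaws closed to 0, so they missed the bar. Looking again.

```bash
python3 - <<'E'
from h import *
from station import ctrl
for n in("scene","top"):
    d=ctrl.snapshot(n);np.savez(f"{n}3.npz",**d)
c=load("scene3.npz");crop(c,220,120,110,90,7,"pics/s3.png")
print(proj(c,[[562,-46,165],[562,-46,146]]))
E
```

```text
[[272.80429593 181.30434778]
 [272.79926028 186.35657492]]
```

View pics/s3.png

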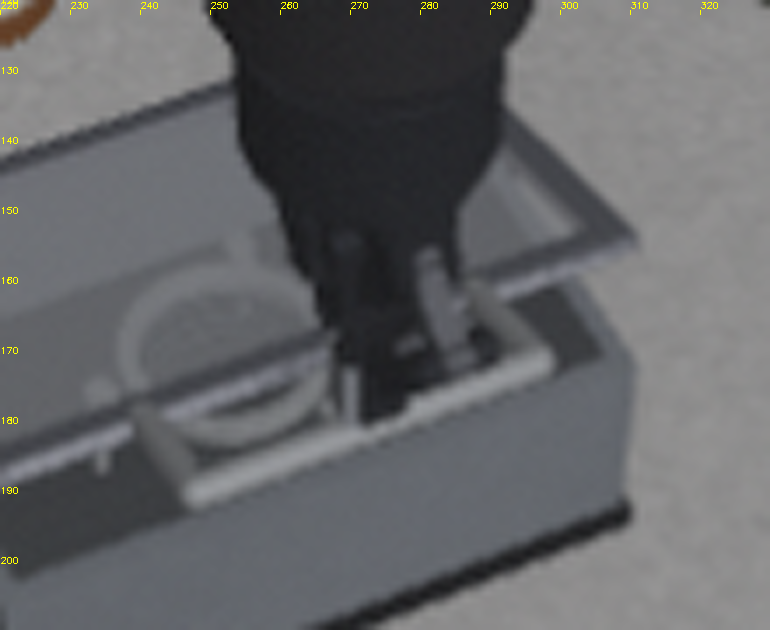

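```bash
python3 - <<'E'
from h import *
c=load("scene3.npz");t=load("top3.npz")
print(proj(c,[[562,-20,148],[562,-72,148],[562,-40,168],[562,-46,146]]))
crop(t,250,130,110,120,5,"pics/t3.png")
crop(load("scene2.npz"),220,120,110,90,7,"pics/s2b.png")
E
```

```text
[[278.23653648 194.1302555 ]
 [267.50299023 177.74983686]
 [274.06837553 182.40308413]
 [272.79926028 186.35657492]]
```

View pics/t3.png

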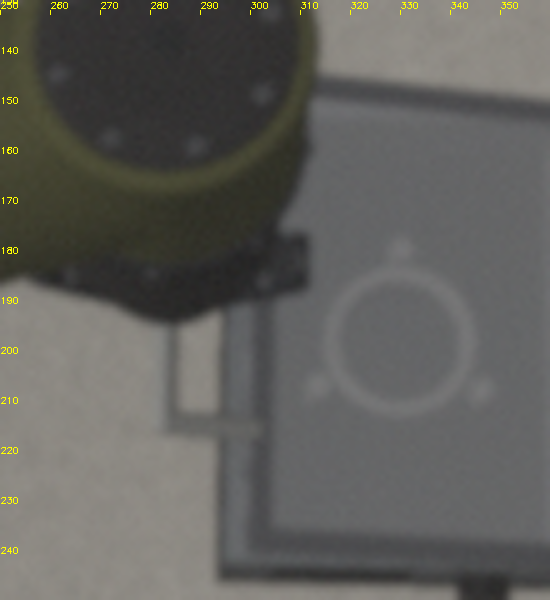

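View pics/s2b.png

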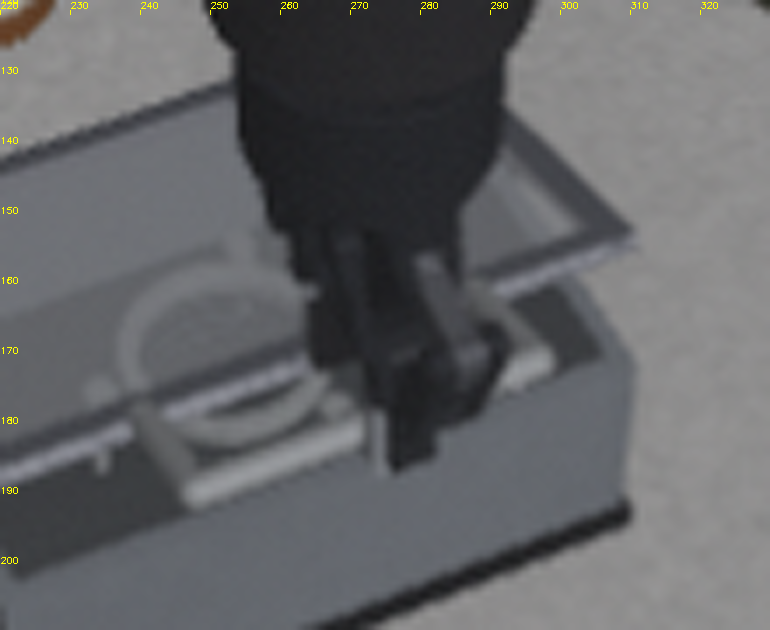

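```bash
python3 - <<'E'
from h import *
c=load("scene1.npz")
for z in (218,225,243): print(z,proj(c,[[562,-24,z],[562,-13,z],[551,-24,z],[573,-24,z],[562,-62,z],[573,-62,z],[573,-73,z]]).round(1).tolist())
crop(c,240,110,70,70,9,"pics/s1b.png")
E
```

```text
218 [[277.7, 173.5], [280.2, 177.2], [282.3, 171.6], [273.1, 175.5], [269.3, 161.2], [264.8, 163.0], [262.5, 159.5]]
225 [[277.7, 171.5], [280.2, 175.1], [282.4, 169.5], [273.1, 173.4], [269.3, 159.1], [264.7, 160.9], [262.4, 157.4]]
243 [[277.8, 166.0], [280.4, 169.7], [282.5, 164.1], [273.1, 168.0], [269.3, 153.6], [264.6, 155.4], [262.2, 151.9]]
```

View pics/s1b.png

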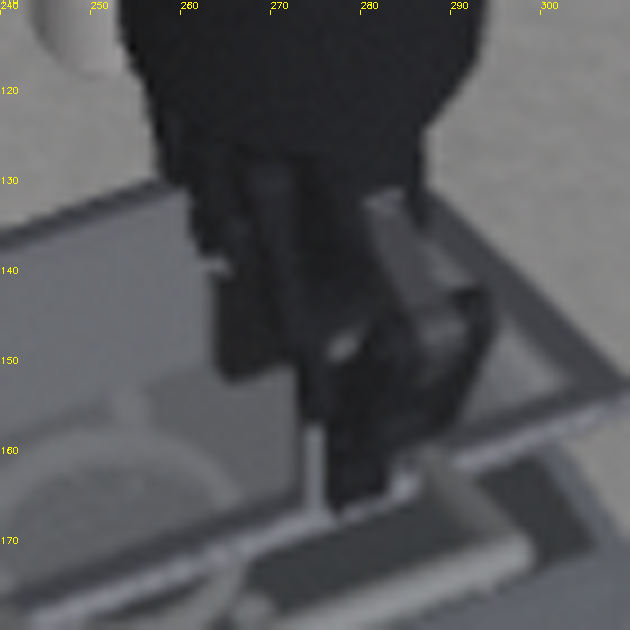

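The image shows the fingertips at about the reported TCP height: the tip corner at (277,167.5) matches z≈243, not 218. Shut, they came to rest on top of the bar. So the tips are about 20–25 mm shorter than the text says, and I'll open and go about 22 mm lower, watching the force.

Call:
jog_arm(
  targets=[
    [[0,-0.04,0,0],[0,-0.04,0,0],[0,-0.04,0,0],[0,-0.04,0,0],[0,-0.04,0,0]],
  ],
  jaw=0.45,
)

```text
t: 3.77
position: [562.0, -46.4, 180.7]
eef_rot: [0.013, -0.013, -0.707, 0.707]
contact_force: [0.1, -0.3, -1.5]
grip_width: 38.5
```

Call:
jog_arm(
  targets=[
    [[0,0.04,0,0],[0,0.08,0,0],[0,0.11,0,0],[0,0.13,0,0],[0,0.13,0,0],[0,0.13,0,0]],
  ],
)

```text
t: 4.27
position: [561.9, -46.5, 147.9]
eef_rot: [0.013, -0.012, -0.707, 0.707]
contact_force: [-0.2, 0.5, 0.7]
grip_width: 38.5
```

```bash
python3 - <<'E'
from h import *
from station import ctrl
show()
d=ctrl.snapshot("scene");np.savez("scene4.npz",**d)
crop(load("scene4.npz"),220,120,110,90,7,"pics/s4.png")
E
```

```text
t 4.27 p [561.9 -46.5 147.9] F [-0.2  0.5  0.7] w 38.5 yaw z -92.1
```

View pics/s4.png

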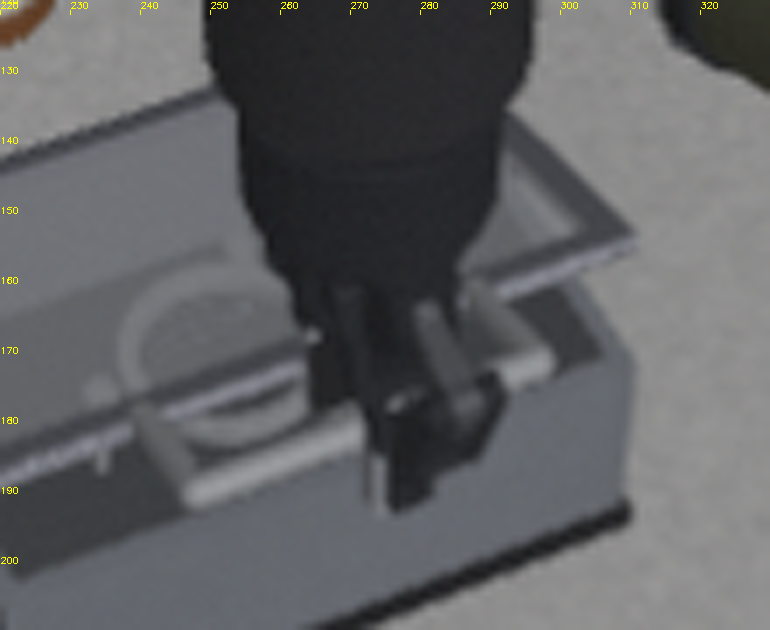

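The bar now runs between the fingers: the near fingertip at (277,193) is below it and the far finger is behind it. Closing.

Call:
jog_arm(
  targets=[
    [[0,0,0,0],[0,0,0,0],[0,0,0,0],[0,0,0,0],[0,0,0,0]],
  ],
  jaw=0,
  newtons=20,
)

```text
t: 4.73
position: [562.5, -44.6, 148.9]
eef_rot: [-0.012, 0.013, 0.708, -0.706]
contact_force: [-1.1, 7.6, 2.2]
grip_width: 10.6
```

```bash
python3 - <<'E'
from h import *
show()
E
```

```text
t 4.73 p [562.5 -44.6 148.9] F [-1.1  7.6  2.2] w 10.6 yaw z -92.0
```

```bash
python3 - <<'E'
import numpy as np
t0=.293
for a in np.arange(t0+.06,1.95,.06):
  print(round(a,3), "z",round(222*(np.cos(t0)-np.cos(a))/250-.008,3),"y",round(-222*(np.sin(a)-np.sin(t0))/250,3))
E
```

```text
0.353 z 0.009 y -0.051
0.413 z 0.029 y -0.1
0.473 z 0.052 y -0.148
0.533 z 0.077 y -0.195
0.593 z 0.106 y -0.24
0.653 z 0.137 y -0.283
0.713 z 0.17 y -0.324
0.773 z 0.207 y -0.364
0.833 z 0.245 y -0.401
0.893 z 0.285 y -0.435
0.953 z 0.328 y -0.467
1.013 z 0.372 y -0.497
1.073 z 0.418 y -0.524
1.133 z 0.466 y -0.548
1.193 z 0.515 y -0.569
1.253 z 0.565 y -0.587
1.313 z 0.616 y -0.602
1.373 z 0.668 y -0.614
1.433 z 0.72 y -0.623
1.493 z 0.773 y -0.629
1.553 z 0.826 y -0.631
1.613 z 0.88 y -0.631
1.673 z 0.933 y -0.627
1.733 z 0.986 y -0.62
1.793 z 1.038 y -0.61
1.853 z 1.089 y -0.596
1.913 z 1.14 y -0.58
```

Call:
jog_arm(
  targets=[
    [[0,-0.02,-0.004,0],[0,-0.05,0.009,0],[0,-0.1,0.029,0],[0,-0.148,0.052,0],[0,-0.195,0.077,0],[0,-0.24,0.106,0],[0,-0.283,0.137,0],[0,-0.283,0.137,0]],
  ],
)

```text
t: 5.4
position: [560.9, -82.6, 222.3]
eef_rot: [0.013, -0.014, -0.707, 0.707]
contact_force: [-2.6, 2.0, 0.4]
grip_width: 10.8
```

```bash
python3 - <<'E'
from h import *
from station import ctrl
show()
d=ctrl.snapshot("scene");np.savez("scene5.npz",**d)
crop(load("scene5.npz"),180,90,150,130,5,"pics/s5.png")
E
```

```text
t 5.4 p [560.9 -82.6 222.3] F [-2.6  2.   0.4] w 10.8 yaw z -92.2
```

View pics/s5.png

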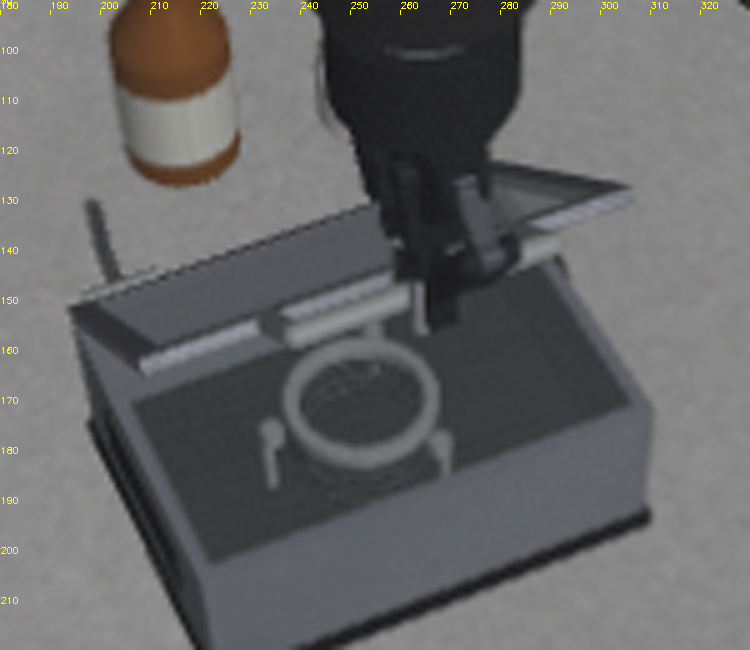

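The cover is rising with the bar held in the jaws, and forces are small. Continuing the arc.

Call:
jog_arm(
  targets=[
    [[0,-0.041,0.033,0],[0,-0.081,0.07,0],[0,-0.118,0.108,0],[0,-0.152,0.148,0],[0,-0.184,0.191,0],[0,-0.214,0.235,0],[0,-0.241,0.281,0],[0,-0.265,0.329,0],[0,-0.286,0.378,0],[0,-0.286,0.378,0]],
  ],
)

```text
t: 6.28
position: [557.2, -176.7, 293.1]
eef_rot: [0.012, -0.014, -0.707, 0.707]
contact_force: [-2.7, 2.2, 7.6]
grip_width: 11.4
```

```bash
python3 - <<'E'
from h import *
from station import ctrl
show()
d=ctrl.snapshot("scene");np.savez("scene6.npz",**d)
crop(load("scene6.npz"),180,60,150,150,4,"pics/s6.png")
E
```

```text
t 6.28 p [ 557.2 -176.7  293.1] F [-2.7  2.2  7.6] w 11.4 yaw z -92.1
```

View pics/s6.png

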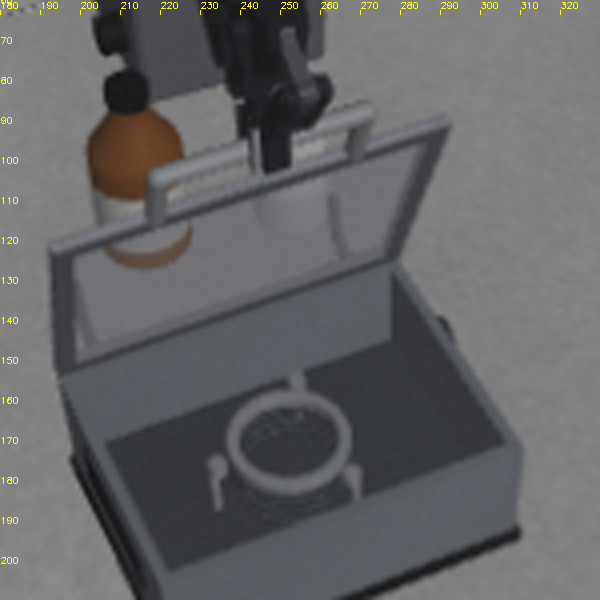

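Call:
jog_arm(
  targets=[
    [[0,-0.026,0.05,0],[0,-0.043,0.101,0],[0,-0.055,0.153,0],[0,-0.064,0.205,0],[0,-0.069,0.258,0],[0,-0.071,0.311,0],[0,-0.07,0.365,0],[0,-0.066,0.4,0],[0,-0.062,0.435,0],[0,-0.062,0.435,0]],
  ],
)

```text
t: 7.17
position: [552.9, -286.1, 306.0]
eef_rot: [0.014, -0.013, -0.706, 0.707]
contact_force: [-5.6, -1.7, 1.4]
grip_width: 10.8
```

```bash
python3 - <<'E'
from h import *
from station import ctrl
show()
d=ctrl.snapshot("scene");np.savez("scene7.npz",**d)
crop(load("scene7.npz"),180,40,150,150,4,"pics/s7.png")
E
```

```text
t 7.17 p [ 552.9 -286.1  306. ] F [-5.6 -1.7  1.4] w 10.8 yaw z -92.2
```

View pics/s7.png

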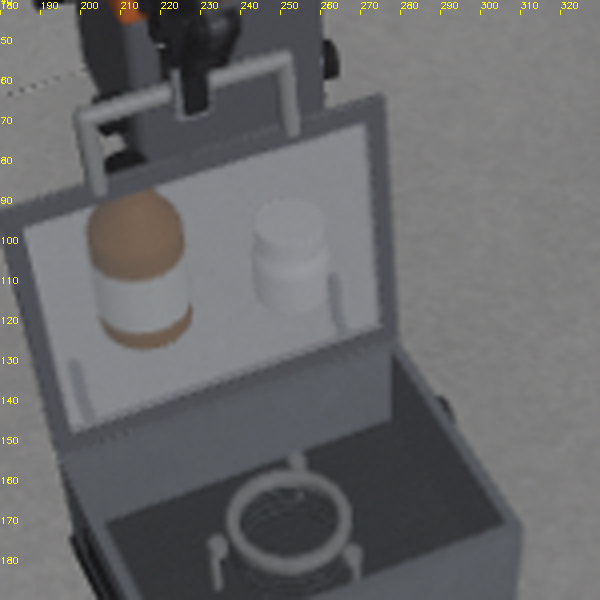

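Call:
jog_arm(
  targets=[
    [[0,0.003,0.02,0],[0,0.006,0.038,0],[0,0.01,0.056,0],[0,0.014,0.074,0],[0,0.018,0.092,0],[0,0.023,0.11,0],[0,0.028,0.128,0],[0,0.034,0.146,0],[0,0.038,0.158,0],[0,0.041,0.166,0],[0,0.041,0.166,0]],
  ],
)

```text
t: 8.13
position: [551.4, -325.5, 295.9]
eef_rot: [0.013, -0.012, -0.707, 0.707]
contact_force: [-6.1, -1.5, 1.3]
grip_width: 10.8
```

```bash
python3 - <<'E'
from h import *
show()
E
```

```text
t 8.13 p [ 551.4 -325.5  295.9] F [-6.1 -1.5  1.3] w 10.8 yaw z -92.1
```

Call:
jog_arm(
  targets=[
    [[0,0.004,0.01,0],[0,0.008,0.02,0],[0,0.01,0.03,0],[0,0.01,0.03,0]],
  ],
)

```text
t: 8.47
position: [551.4, -328.1, 294.9]
eef_rot: [-0.011, 0.011, 0.709, -0.705]
contact_force: [-11.1, 21.0, 10.0]
grip_width: 11.0
```

```bash
python3 - <<'E'
from h import *
show()
E
```

```text
t 8.47 p [ 551.4 -328.1  294.9] F [-11.1  21.   10. ] w 11.0 yaw z -91.8
```

It is on the stop: the reaction rose to 21 N at about y −328. I'll ease off, open the jaws and rise.

Call:
jog_arm(
  targets=[
    [[0,-0.005,-0.018,0],[0,-0.005,-0.018,0],[0,-0.005,-0.018,0],[0,-0.005,-0.018,0]],
  ],
)

```text
t: 8.8
position: [551.4, -327.8, 295.0]
eef_rot: [0.013, -0.012, -0.707, 0.707]
contact_force: [-5.8, 1.2, 2.8]
grip_width: 10.9
```

Call:
jog_arm(
  targets=[
    [[0,0,0,0],[0,0,0,0],[0,0,0,0],[0,0,0,0]],
  ],
  jaw=0.35,
)

```text
t: 9.13
position: [552.4, -327.9, 294.2]
eef_rot: [-0.012, 0.013, 0.707, -0.707]
contact_force: [-0.2, -0.8, 0.2]
grip_width: 29.6
```

Call:
jog_arm(
  targets=[
    [[0,-0.05,0,0],[0,-0.1,0,0],[0,-0.15,0,0],[0,-0.22,0,0],[0,-0.3,0,0],[0,-0.36,0,0],[0,-0.36,0,0]],
  ],
)

```text
t: 9.72
position: [552.3, -328.7, 388.4]
eef_rot: [0.011, -0.015, -0.706, 0.708]
contact_force: [-1.0, -0.6, 0.8]
grip_width: 29.9
```

```bash
python3 - <<'E'
from h import *
from station import ctrl
show()
for n in("scene","top"):
    d=ctrl.snapshot(n);np.savez(f"{n}8.npz",**d);cv2.imwrite(f"pics/{n}8.png",d["color"])
E
```

```text
t 9.72 p [ 552.3 -328.7  388.4] F [-1.  -0.6  0.8] w 29.9 yaw z -92.1
```

View pics/scene8.png

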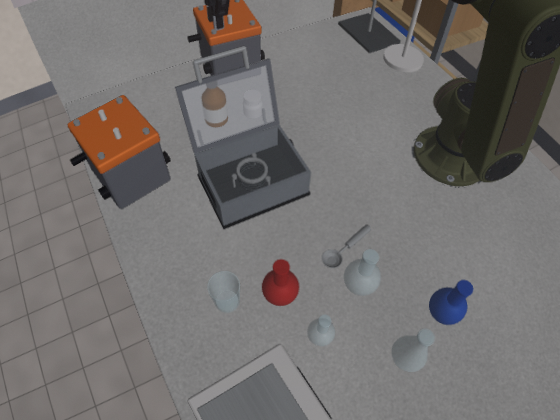

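View pics/top8.png

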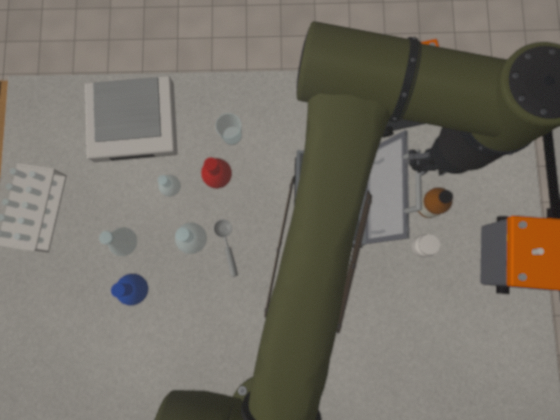

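The cover rests open. Its bar is at scene (197,68)–(245,52), and at y≈−328 it agrees with 1.9 rad. Moving over toward the flask with the jaws opening.

Call:
jog_arm(
  targets=[
    [[0,0,-0.15,0],[0,0,-0.3,0],[0.05,0,-0.45,0],[0.1,0,-0.6,0],[0.15,0,-0.8,0],[0.2,0,-1,0],[0.2,0,-1,0]],
  ],
  jaw=0.75,
)

```text
t: 10.4
position: [509.8, -73.2, 383.7]
eef_rot: [-0.012, 0.012, 0.707, -0.707]
contact_force: [-0.2, -1.0, -0.1]
grip_width: 64.3
```

Call:
jog_arm(
  targets=[
    [[0,0,-0.15,0],[0,0,-0.3,0],[0.05,0,-0.45,0],[0.1,0,-0.6,0],[0.12,0,-0.8,0],[0.12,0,-1,0],[0.12,0,-1,0],[0.12,0,-1,0]],
  ],
)

```text
t: 11.07
position: [489.4, 178.2, 381.5]
eef_rot: [0.012, -0.01, -0.706, 0.708]
contact_force: [0.0, 0.5, -0.8]
grip_width: 64.3
```

```bash
python3 - <<'E'
from h import *
from station import ctrl
go([463.5,204,330])
for n in("scene","top"):
    d=ctrl.snapshot(n);np.savez(f"{n}9.npz",**d)
crop(load("top9.npz"),270,130,150,130,5,"pics/t9.png")
crop(load("scene9.npz"),180,40,150,130,5,"pics/s9.png")
cv2.imwrite("pics/top9.png",load("top9.npz")[0])
E
```

```text
t 11.07 p [489.4 178.2 381.5] F [ 0.   0.5 -0.8] w 64.3 yaw z -91.8
shift [ 0.106  0.206 -0.1  ]
```

View pics/t9.png

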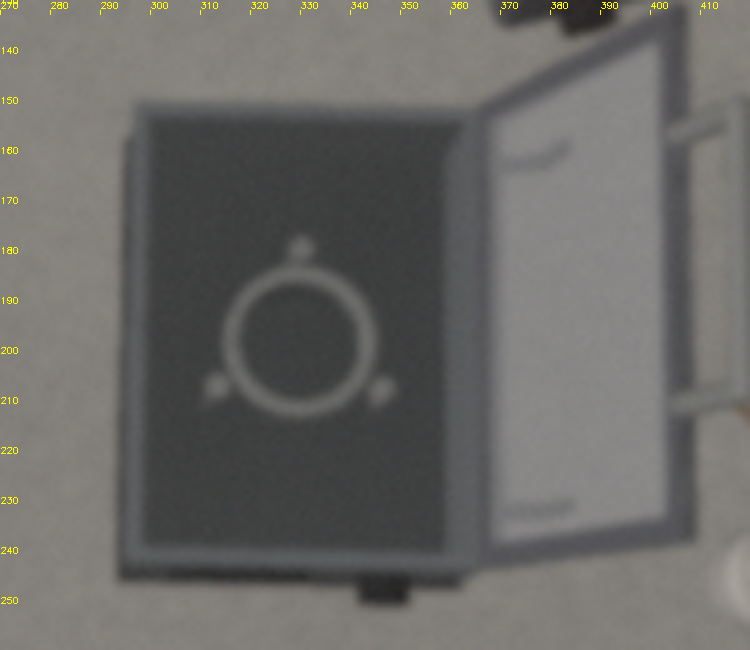

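View pics/s9.png

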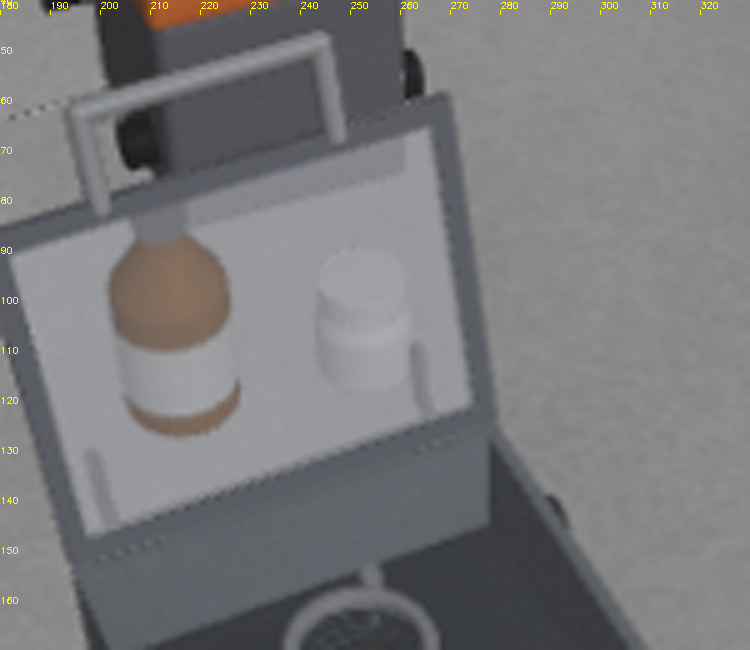

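The cover stands open and still, with its bar at scene (195,62)–(243,48), and the ring is clear at top (329,197). Now fitting the ring and flask outlines.

```bash
python3 - <<'E'
from h import *
np.set_printoptions(precision=1,suppress=True)
t=load("top9.npz");s=load("scene9.npz")
def fit(c,x0,y0,x1,y1,thr,tag):
    g=cv2.cvtColor(c[0],cv2.COLOR_BGR2GRAY)[y0:y1,x0:x1].astype(np.uint8)
    g=cv2.resize(g,None,fx=4,fy=4,interpolation=cv2.INTER_CUBIC)
    T,m=cv2.threshold(g,0,255,cv2.THRESH_OTSU); 
    cs,h=cv2.findContours(m,cv2.RETR_CCOMP,cv2.CHAIN_APPROX_NONE)
    for k,c_ in enumerate(cs):
        if len(c_)>150:
            e=cv2.fitEllipse(c_);u=((np.array(e[0])-1.5)/4+[x0,y0]);print(tag,"thr",T,"hole" if h[0][k][3]>=0 else "outer",u,np.array(e[1])/4)
fit(t,310,178,350,216,0,"top ring")
fit(s,232,152,272,192,0,"scene ring")
for n,u in (("t",(328.9,197.8)),): print(plane(t,u,75))
# bar triangulation
print(tri(t,(417.5,152),s,(195,62)),tri(t,(417,212),s,(243,48)))
E
```

```text
top ring thr 79.0 outer [329.4 198. ] [34.3 35.3]
top ring thr 79.0 hole [329.3 197.8] [22.9 23.9]
scene ring thr 82.0 outer [252.3 170.6] [27.6 46.6]
scene ring thr 82.0 hole [252.  169.8] [17.7 25.2]
[ 556.8 -162.9   75. ]
(array([ 610.7, -330.6,  312.7]), np.float64(3.273204149006773)) (array([ 487.1, -325.5,  309.5]), np.float64(12.894282605701163))
```

```bash
python3 - <<'E'
from h import *
np.set_printoptions(precision=1,suppress=True)
t=load("top9.npz");s=load("scene9.npz")
print("ring",plane(t,(329.3,197.8),75),plane(s,(252,170),75),tri(t,(329.3,197.8),s,(252,170)))
# mixer rim corners outer (z=100) in top, scene rim corners
for u in ((298,151),(297,243)): print("rim top +y",plane(t,u,100))
crop(s,290,230,160,140,4,"pics/s9f.png");crop(t,90,160,160,130,4,"pics/t9f.png")
g=cv2.cvtColor(s[0],cv2.COLOR_BGR2GRAY)
E
```

```text
ring [ 556.8 -163.9   75. ] [ 560.2 -162.2   75. ] (array([ 558.2, -164.9,   70.6]), np.float64(1.6359190901330616))
rim top +y [677.2 -84.5 100. ]
rim top +y [438.5 -76.5 100. ]
```

View pics/s9f.png

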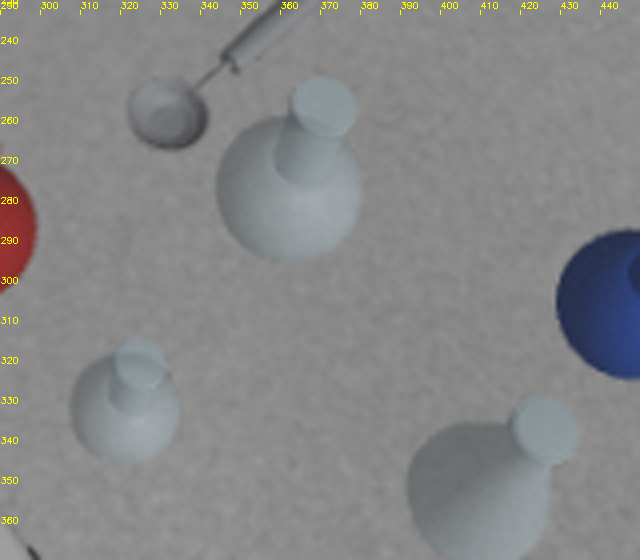

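```bash
python3 - <<'E'
from h import *
np.set_printoptions(precision=1,suppress=True)
t=load("top9.npz");s=load("scene9.npz")
print("bulb",plane(t,(190.9,237.9),36),plane(s,(362.3,277.5),36),tri(t,(190.9,237.9),s,(362.3,277.5)))
print("lip",plane(t,(182.5,234.2),140),plane(s,(370.9,256.6),140))
go([463.5,203,250])
E
```

```text
bulb [462.4 204.1  36. ] [463.8 204.8  36. ] (array([462.7, 204.3,  33.8]), np.float64(0.436266404217068))
lip [461.9 203.7 140. ] [464.  204.6 140. ]
t 11.17 p [489.7 175.1 383.1] F [-0.5  0.3  0.5] w 64.2 yaw z -92.0
shift [ 0.1  0.5 -0.1]
```

The flask is at (463,204), with foot, bulb and lip agreeing within 2 mm. Moving above it and checking the tip height.

Call:
jog_arm(
  targets=[
    [[0.03,0.12,-0.03,0],[0.06,0.25,-0.07,0],[0.1,0.38,-0.11,0],[0.104,0.5,-0.113,0],[0.104,0.62,-0.113,0],[0.104,0.7,-0.113,0],[0.104,0.73,-0.113,0],[0.104,0.73,-0.113,0],[0.104,0.73,-0.113,0]],
  ],
)

```text
t: 11.92
position: [465.6, 202.8, 203.3]
eef_rot: [-0.013, 0.014, 0.707, -0.707]
contact_force: [0.1, -1.1, 0.2]
grip_width: 64.1
```

```bash
python3 - <<'E'
from h import *
from station import ctrl
s0,_=show()
go([463,204,110])
d=ctrl.snapshot("scene");np.savez("scene10.npz",**d);c=load("scene10.npz")
crop(c,310,170,120,140,5,"pics/s10.png")
p=s0["position"];R=st()[1];
for r in (25,0,-4):
  print(r,proj(c,[p+R@np.array([dx,r,dz]) for dz in (-32,32) for dx in (-11,11)]).round(1).tolist())
E
```

```text
t 11.92 p [465.6 202.8 203.3] F [ 0.1 -1.1  0.2] w 64.1 yaw z -92.1
t 11.92 p [465.6 202.8 203.3] F [ 0.1 -1.1  0.2] w 64.1 yaw z -92.1
shift [ 0.011  0.373 -0.004]
25 [[377.4, 262.5], [386.6, 258.1], [360.4, 237.1], [369.4, 233.0]]
0 [[380.1, 256.7], [389.5, 252.2], [362.5, 230.8], [371.8, 226.7]]
-4 [[380.5, 255.7], [390.0, 251.2], [362.9, 229.8], [372.1, 225.7]]
```

View pics/s10.png

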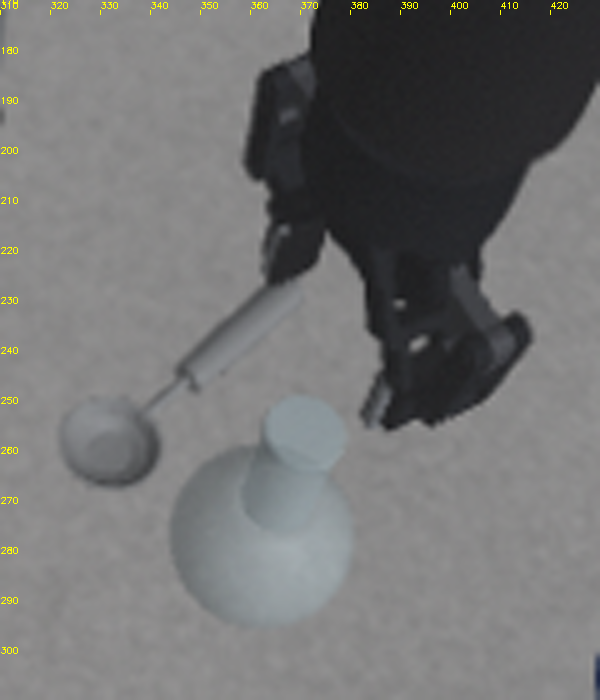

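The fingertips at (382,254) and (364,227) straddle the neck symmetrically, about 10 mm behind the TCP at this opening. Descending to TCP z≈91.

Call:
jog_arm(
  targets=[
    [[0.01,0.08,-0.004,0],[0.01,0.16,-0.004,0],[0.01,0.24,-0.004,0],[0.01,0.32,-0.004,0],[0.01,0.38,-0.004,0],[0.01,0.42,-0.004,0],[0.01,0.448,-0.004,0],[0.01,0.448,-0.004,0],[0.01,0.448,-0.004,0]],
  ],
)

```text
t: 12.72
position: [463.1, 204.8, 91.2]
eef_rot: [-0.012, 0.013, 0.707, -0.707]
contact_force: [0.7, 0.3, 0.6]
grip_width: 64.0
```

```bash
python3 - <<'E'
from h import *
from station import ctrl
show()
for n in ("scene","top"):
  d=ctrl.snapshot(n);np.savez(n+"11.npz",**d)
crop(load("scene11.npz"),310,190,120,120,5,"pics/s11.png")
crop(load("top11.npz"),120,170,120,120,5,"pics/t11.png")
E
```

```text
t 12.72 p [463.1 204.8  91.2] F [0.7 0.3 0.6] w 64.0 yaw z -92.1
```

View pics/s11.png

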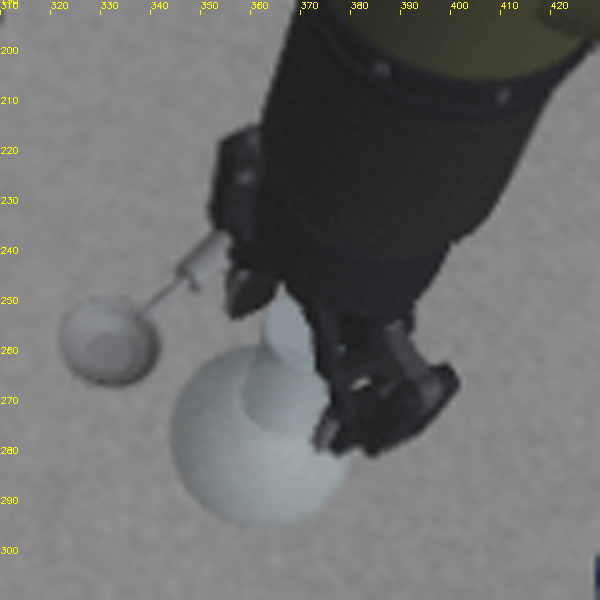

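The neck sits between the fingers, far tip at (356,252) and near tip at (375,280), with no contact. Closing gently.

Call:
jog_arm(
  targets=[
    [[0,0,0,0],[0,0,0,0],[0,0,0,0],[0,0,0,0],[0,0,0,0],[0,0,0,0],[0,0,0,0]],
  ],
  jaw=0,
  newtons=30,
)

```text
t: 13.4
position: [462.9, 204.6, 90.7]
eef_rot: [-0.012, 0.013, 0.707, -0.707]
contact_force: [0.0, -0.5, 4.5]
grip_width: 31.5
```

Call:
jog_arm(
  targets=[
    [[0,-0.02,0,0],[0,-0.06,0,0],[0,-0.12,0,0],[0,-0.2,0,0],[0,-0.3,0,0],[0,-0.4,0,0],[0,-0.5,0,0],[0,-0.6,0,0],[0,-0.64,0,0],[0,-0.64,0,0],[0,-0.64,0,0]],
  ],
  newtons=40,
)

```text
t: 14.32
position: [462.3, 204.9, 249.2]
eef_rot: [-0.013, 0.012, 0.707, -0.707]
contact_force: [0.2, 0.2, -3.3]
grip_width: 31.1
```

```bash
python3 - <<'E'
from h import *
from station import ctrl
go([558,-164,250])
for n in ("scene","top"):
  d=ctrl.snapshot(n);np.savez(n+"12.npz",**d)
c=load("scene12.npz")
crop(c,310,160,120,120,5,"pics/s12.png")
E
```

```text
t 14.32 p [462.3 204.9 249.2] F [ 0.2  0.2 -3.3] w 31.1 yaw z -92.1
shift [-0.436 -0.004  1.461]
```

View pics/s12.png

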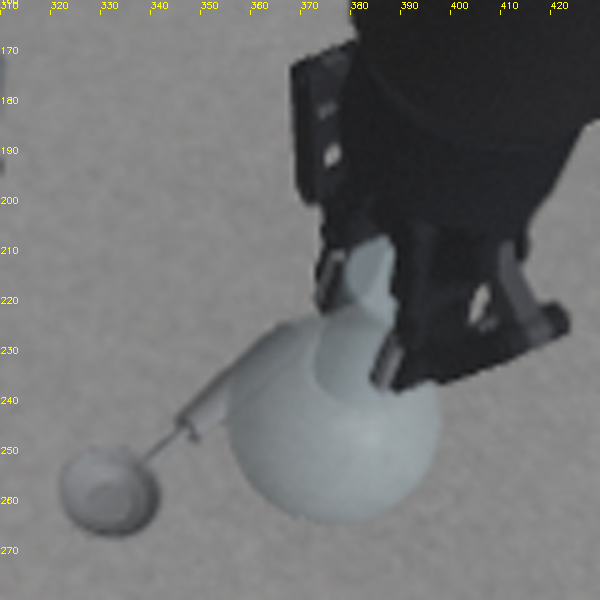

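Flask held at width 31 mm and lifted upright; its bulb is at (377,244). Carrying it to above the ring.

Call:
jog_arm(
  targets=[
    [[0,0,0.02,0],[-0.02,0,0.07,0],[-0.04,0,0.14,0],[-0.07,0,0.23,0],[-0.1,0,0.33,0],[-0.13,0,0.43,0],[-0.16,0,0.53,0],[-0.19,0,0.63,0],[-0.22,0,0.73,0],[-0.25,0,0.83,0],[-0.28,0,0.93,0],[-0.3,0,1,0]],
  ],
)

```text
t: 15.42
position: [528.2, -50.2, 248.8]
eef_rot: [0.014, -0.012, -0.707, 0.707]
contact_force: [0.8, 0.1, -2.4]
grip_width: 31.0
```

Call:
jog_arm(
  targets=[
    [[-0.03,0,0.09,0],[-0.05,0,0.17,0],[-0.08,0,0.25,0],[-0.1,0,0.32,0],[-0.12,0,0.38,0],[-0.13,0,0.42,0],[-0.136,0,0.45,0],[-0.136,0,0.46,0],[-0.136,0,0.46,0],[-0.136,0,0.46,0]],
  ],
)

```text
t: 16.25
position: [558.2, -163.7, 250.1]
eef_rot: [-0.013, 0.013, 0.707, -0.707]
contact_force: [-0.3, 0.5, -1.1]
grip_width: 31.1
```

```bash
python3 - <<'E'
from h import *
from station import ctrl
go([558,-164,175])
for n in ("scene","top"):
  d=ctrl.snapshot(n);np.savez(n+"13.npz",**d)
c=load("scene13.npz")
crop(c,190,60,130,140,5,"pics/s13.png")
print(proj(c,[[558,-164,159+36],[558,-164,75]]))
E
```

```text
t 16.25 p [ 558.2 -163.7  250.1] F [-0.3  0.5 -1.1] w 31.1 yaw z -92.0
shift [0.001 0.3   0.001]
[[250.5406201  136.82384794]
 [252.4677232  169.20566283]]
```

View pics/s13.png

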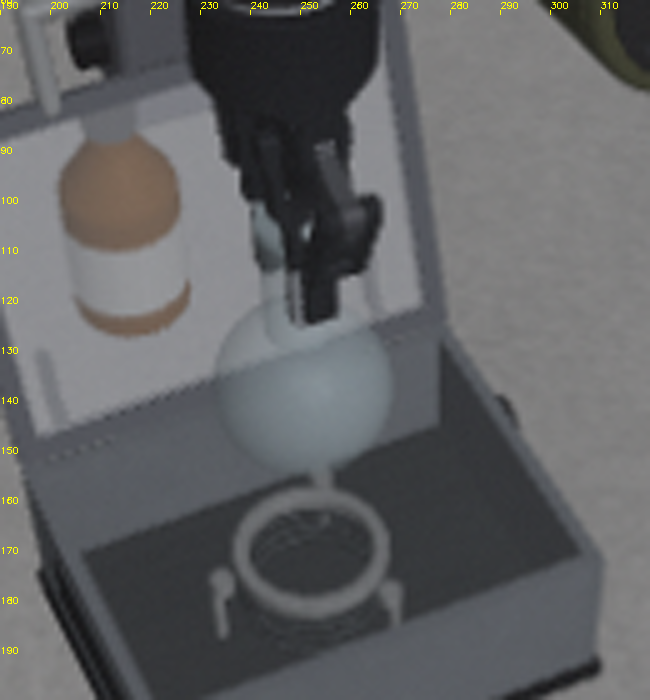

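The bulb at (250.8,136.9) matches the predicted (250.5,136.8), and the ring at (252.3,169.6) matches (252.5,169.2). So the flask is centred, and I'll lower it.

Call:
jog_arm(
  targets=[
    [[0,0.03,0,0],[0,0.07,0,0],[0,0.12,0,0],[0,0.17,0,0],[0,0.22,0,0],[0,0.26,0,0],[0,0.29,0,0],[0,0.31,0,0],[0,0.32,0,0],[0,0.32,0,0]],
  ],
)

```text
t: 17.18
position: [558.2, -164.1, 169.7]
eef_rot: [0.013, -0.013, -0.707, 0.707]
contact_force: [-0.5, -0.9, -1.5]
grip_width: 31.3
```

Call:
jog_arm(
  targets=[
    [[0,0.01,0,0],[0,0.02,0,0],[0,0.03,0,0],[0,0.04,0,0],[0,0.05,0,0],[0,0.06,0,0],[0,0.06,0,0],[0,0.06,0,0]],
  ],
)

```text
t: 17.85
position: [558.5, -164.5, 156.0]
eef_rot: [0.012, -0.013, -0.707, 0.707]
contact_force: [-1.2, -1.9, 2.5]
grip_width: 31.3
```

```bash
python3 - <<'E'
from h import *
from station import ctrl
s,_=show();print(s["moment"])
for n in ("scene","top"):
  d=ctrl.snapshot(n);np.savez(n+"14.npz",**d)
c=load("scene14.npz")
crop(c,190,80,130,120,5,"pics/s14.png")
E
```

```text
t 17.85 p [ 558.5 -164.5  156. ] F [-1.2 -1.9  2.5] w 31.3 yaw z -92.1
[-0.27862425  0.39319709  0.00937517]
```

View pics/s14.png

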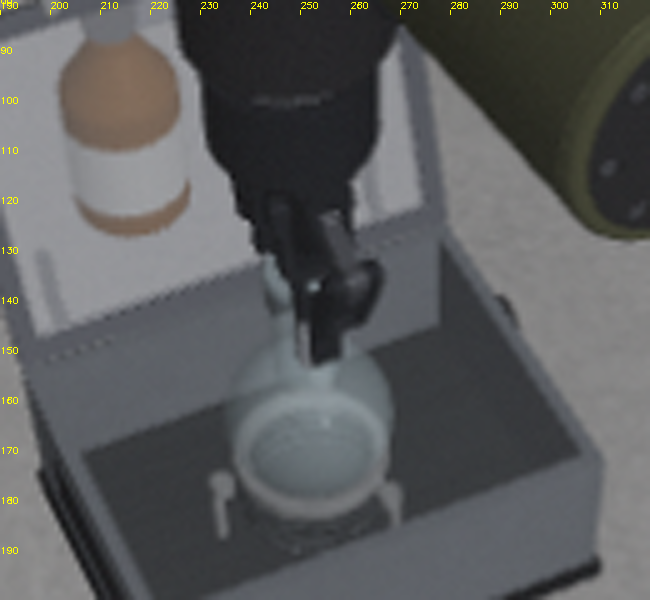

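The bulb is seated in the ring: about 4 N of contact at TCP z 156 (expected 157), bulb centred over the ring at (252,170). Pressing straight down slowly.

Call:
jog_arm(
  targets=[
    [[0,0.006,0,0],[0,0.014,0,0],[0,0.022,0,0],[0,0.03,0,0],[0,0.038,0,0],[0,0.046,0,0],[0,0.054,0,0],[0,0.06,0,0],[0,0.06,0,0],[0,0.06,0,0]],
  ],
  newtons=55,
)

```text
t: 18.78
position: [558.7, -164.5, 141.2]
eef_rot: [0.012, -0.013, -0.707, 0.707]
contact_force: [-2.2, -1.3, 7.3]
grip_width: 31.0
```

```bash
python3 - <<'E'
from h import *
show()
E
```

```text
t 18.78 p [ 558.7 -164.5  141.2] F [-2.2 -1.3  7.3] w 31.0 yaw z -92.1
```

Pressed about 15 mm with 7 N, which fits the spring. Continuing until it stiffens at the stop.

Call:
jog_arm(
  targets=[
    [[0,0.006,0,0],[0,0.012,0,0],[0,0.018,0,0],[0,0.024,0,0],[0,0.03,0,0],[0,0.03,0,0],[0,0.03,0,0]],
  ],
)

```text
t: 19.37
position: [559.1, -164.9, 136.9]
eef_rot: [0.011, -0.014, -0.706, 0.708]
contact_force: [-6.0, 0.0, 18.5]
grip_width: 30.6
```

```bash
python3 - <<'E'
from h import *
show()
E
```

```text
t 19.37 p [ 559.1 -164.9  136.9] F [-6.   0.  18.5] w 30.6 yaw z -92.0
```

It stiffened at z 136.9 (predicted 137) with 18.5 N, so the ring is on its stop. Checking visually.

```bash
python3 - <<'E'
from h import *
from station import ctrl
for n in ("scene","top"):
  d=ctrl.snapshot(n);np.savez(n+"15.npz",**d)
c=load("scene15.npz")
crop(c,170,30,150,150,4,"pics/s15.png");cv2.imwrite("pics/scene15.png",c[0])
print("ring centre predicted down/up",proj(c,[[558,-164,55],[558,-164,75]]).round(1).tolist(),"bulb",proj(c,[[558,-164,46+36]]).round(1))
show()
E
```

```text
ring centre predicted down/up [[252.8, 174.1], [252.5, 169.2]] bulb [[252.4 167.5]]
t 19.47 p [ 559.1 -164.9  136.9] F [-6.6 -0.6 18.7] w 30.9 yaw z -92.0
```

View pics/s15.png

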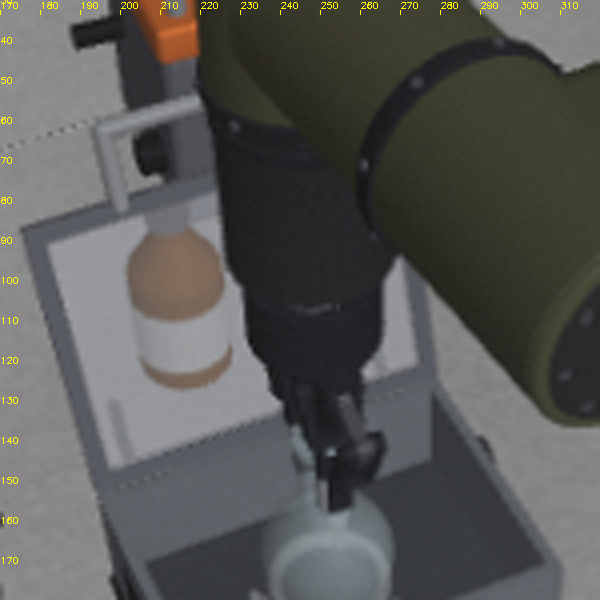

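View pics/scene15.png

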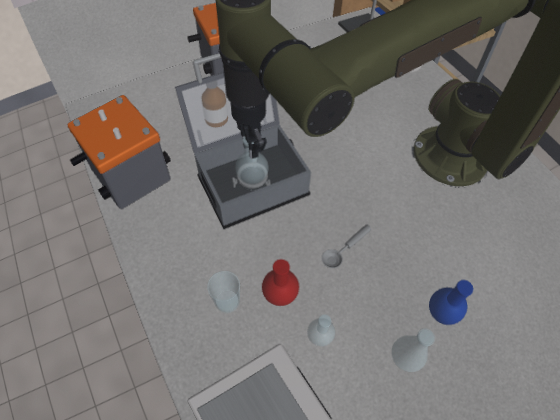

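The ring now lies lower (centre about row 175, predicted 174), the flask is upright and the cover hasn't moved. A short settle, then I'll hand in.

Call:
jog_arm(
  targets=[
    [[0,0,0,0],[0,0,0,0],[0,0,0,0],[0,0,0,0],[0,0,0,0],[0,0,0,0]],
  ],
)

```text
t: 19.97
position: [559.1, -164.9, 136.9]
eef_rot: [0.011, -0.014, -0.706, 0.708]
contact_force: [-6.0, -0.2, 18.3]
grip_width: 30.7
```

```bash
python3 - <<'E'
from h import *
from station import ctrl
s,_=show()
if s["contact_force"][2]>10 and abs(s["position"][2]-136.9)<2: print(ctrl.finish_job())
E
```

```text
t 19.97 p [ 559.1 -164.9  136.9] F [-6.  -0.2 18.3] w 30.7 yaw z -92.0
the job is handed in; nothing more can be done
None
```

The cover is open on its stop, and the large clear flask is in the ring, pressed fully down and still held. I handed in at about 20 s, and no verdict was reported.

**Cover:** I swung it open by its bar and slowed down before the stop. The force rose to 21 N at the stop, so I eased off before letting go. The bar then triangulated at y≈−328, z≈311, which fits 1.9 rad, and it had not moved in the last picture.

**Flask:** I gripped the neck, carried the flask over the mixer and lowered it onto the ring. It touched at TCP z 156 and pressing stiffened at 136.9, within 1 mm of the predicted 157 and 137. The final readings were steady at 18 N upward force and a 31 mm grip. The last picture showed the ring lowered and the flask upright, and the things on the bench looked unmoved.

**What disagreed:**
- **Fingertip reach:** the pictures showed the tips roughly level with the TCP, not 25 mm ahead as the text says. My first grip on the bar missed because of this: the jaws shut just above it and rested on it with about 1 N. I corrected using the pictures.
- **Ring position:** the two cameras and the cover's arc differed by 2–4 mm on the ring's axis. A side force of about 6 N remained at the end, which suggests an offset of a millimetre or so.

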